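# Lock a slide box onto the one in the carrier, under the sprung hold-down

## Robot

A 6-joint arm with a two-finger parallel gripper is mounted at the origin on the work surface. World frame = base frame: x ahead of the robot, y to its left, z up, the work surface at z = 0. Lengths are in m, angles in rad, forces in N, time in s.
With the tool pointing down it reaches from about 0.35 to 0.775 m from the base axis. Payload 5.5 kg.
Tool frame: the origin (TCP) lies at the very end of the fingers, on their centre line; the grasp point (between the pads) lies 19 mm behind it; z points along the fingers, y is the line along which they close (so a half turn about z gives the same grasp; the last joint's range is limited). The gripper opens to 85 mm and grips with 20 to 120 N. Pads are 22 mm wide; open, the fingers measure 114 mm over their backs; the gripper's body (76 mm by 85 mm) begins 54 mm behind the grasp point. The pads swing forward as they close: fully open they stand 13 mm farther back than shut.
Start: joints at [-1.489, 0.313, 0.046, 1.304, 0, 1.431], TCP at [0.126, -0.561, 0.231] pointing down, gripper open.
Joint ranges: [-2.76, 2.76], [-0.86, 1.69], [-1.03, 1.26], [-2.2, 2.34], [-1.47, 1.5], [-3.14, 3.14]. Speed limits (rad/s): [2.57, 2.57, 3.14, 3.14, 3.14, 3.14].

## Interface

Orientations are given as a unit quaternion [w, x, y, z].
In Python, from workcell import env, viewer, nets gives the robot as it stands. The module is installed in compiled form; this text tells all that it offers.
- The arm moves only by the tool move_tool, called after ">>>" as name([rows], argument=value, ...), one row to a line, values as JSON. Schema: {"type":"object","properties":{"moves":{"type":"array","items":{"type":"object","properties":{"dx":{"type":"number"},"dy":{"type":"number"},"dz":{"type":"number"},"ax":{"type":"number"},"ay":{"type":"number"},"az":{"type":"number"}},"additionalProperties":false},"minItems":1,"maxItems":8},"finger_gap":{"type":"number"},"clamp_n":{"type":"number"},"only":{"type":"string"},"quiet":{"type":"boolean"},"lines":{"type":"string"}},"required":["moves"],"additionalProperties":false}. moves is a list of rows, 1 to 8 of them, each an object with the fields dx, dy, dz (the shift in a scale on which 1.0 is 750 mm), ax, ay, az (a rotation vector in a scale on which 1.0 is pi rad); a field left out counts as zero; each row is the pose to reach, as a shift and turn from the pose commanded when the call began, along the tool's axes at that moment; what a row does not reach only later rows make up. A row lasts 1/8 s, in which the tool goes at most 0.0625 m and 0.188 rad, less where a joint would pass 70% of its speed; a pose out of reach is approached as far as the arm can. finger_gap is the finger opening in m, set as the call begins (left out keeps the last). The fingers move at their own pace and stop on an object; clamp_n is the grip in N (left out, the last holds). Time passes only in rows, so rows that do not move let the fingers close. The tool returns the time, the measured TCP pose, the force, the opening and the grip force at its end. only (a regular expression) keeps the lines of the reply that match it, lines (a string "A,B") keeps lines A to B, and quiet returns only ok. No shift or turn number may pass 1 either way. Input that does not fit is refused with a message, and nothing moves.
- env.get_state(): the state, without advancing time (a new reading comes with each control period).
- viewer.read_camera(name): name is "scene" or "top" or "wrist"; returns a dict with "image" (384x512x3 uint8, red, green, blue), "K" (3x3 intrinsics, pixels), "D" ([k1, k2, p1, p2, k3] as OpenCV has them; the pictures are not rectified), "R" (3x3) and "t" (3): a world point X has camera coordinates R X + t. Camera axes: x right, y down, z forward; pixel columns grow to the right and rows downward; lengths in m; the calibration is good to about 2 mm. A picture is of the moment at which its call begins. There is no depth.
- env.hand_in(): hands the job in; it is judged then, once.
Trained networks look in a picture, given as the dict that the camera call returned (one of the last four; its "shot" number tells which), for a name from the list of things; names that differ only in an ending like _2 or _b are one class to them, and where a whole thing is asked for, a point or a joint stands for the part that bears it (a point fixed in the world has none). Each returns a list of dicts, best first, with "confidence" (0 to 1); they miss things now and then, are a little off and sometimes report something else, mostly with a low value. They report only what shows in the picture. A call takes as long as a camera call. They do not tell look-alikes from the thing itself.
- nets.outline_of(label, picture): "region" (384x512 bool, what is visible of it) and "box" ([left, top, right, bottom] in pixels, round what is visible of it).
The state is a dict: "clock": time; "joint_pos": joint angles; "qvel": joint speeds; "tau": joint torques, N m; "tcp_pos": TCP position; "orientation": TCP orientation; "wrist_force": force on the tool from outside, world axes, zero at the start; "ft_torque": the same for the moment, N m; "finger_gap": finger opening in m; "grip_force": force on a finger pad.
Only numpy, scipy, OpenCV 4.12 (cv2) and the standard library are available. Lean on these libraries where they do the work, as an engineer would, in place of code of your own. Each camera call takes 0.05 s, during which the arm holds its last target. There are 200 camera calls.

## Task

Stack the loose slide box on the slide box that already stands in the carrier, slipping its end under the sprung hold-down arm so that the arm bears down on its lid, with the box's base pockets locked fully home over all the lugs of the lid below. Keep the loose box the right way up all the time, let go of it at the end, and leave the rest of the bench as it is.

Things in the scene. Friction and masses are not known exactly. Their poses are not given: they have to be found in the camera images.
- slide_box: Loose grey-blue plastic lidded slide box, 150 (x) x 62 (y) x 45 mm high plus lugs, about 0.3 kg, flat upright sides, lid fixed shut. Origin: centre of its underside, z up. Yaw varies widely. Three lugs 14 x 14 x 7 mm on the lid: a pair at x +52, y +20 and -20, a single one at x -52, y 0. Black clasp on the single-lug end. It nests on an identical box only with pair over pair.
- pocket (a point): Underside of the loose box, midway between its two pair pockets (box x = 52 mm, y = 0, z = 0). Pockets are 17 x 17 mm, 9 mm deep, one directly below each of the three lid lugs: 1.5 mm clearance all round.
- carrier: Fixed aluminium plate 245 x 92 x 8 mm, origin on the bench surface, z up; x runs along it towards the arm's post (plate x -95 to +150 mm). A second, identical box (the lower box) is clipped firmly on it, parallel, lug pair towards the post: underside at z 8, lid 53, lug tops 60 mm. Side clips reach z 22. Post at x 107 to 131, up to z 70 mm.
- seat (a point): Point of the carrier at x = 0, y = 0, z = 53 mm: lid height of the lower box, and underside height of the loose box once home (its lid then at z 98; 7 mm higher if it stands on the lugs). The lower box is centred across (y = 0) but stands anywhere from -8 to +8 mm along x from here: not measured, find it by touch or look.
- holddown (a joint): Sprung steel hold-down arm, 9 mm bar, hinged about the carrier's y at carrier x 115, z 60 mm. Angle in rad: 0 at rest on its stop, grows as it is raised and pushed back to the post, up to 0.9; about 0.13 on a box that is home, over 0.23 if it stands on the lugs. Weak spring: about 3 N at the foot at rest, 4.5 N at 0.13, 8 N at 0.35. The bar reaches up to z 126.
- foot (a point): Centre of the arm's foot: a round crossbar 12 mm thick, 14 mm wide, on the carrier's centre line, passing between the pair of lugs. At rest at carrier x 52, z 96 mm (lowest point z 90, lower than the lid of a box that is home: a box lowered straight from above lands on the arm).
- ramp (a point): Free upper end of the ramp plate, 14 mm wide, that slopes from the foot up at 42 degrees away from the post; at rest at carrier x 20, z 121 mm. A box moved along the carrier towards the post with its lid at z 106 to 112 mm (clear of the lugs) meets the ramp with its end and lifts the arm (2 to 5 N along, up to 8 N down on the lid); the foot then rides on the lid.
- jar: Bystander, to be left alone: clear jar with red cap, 56 mm wide, 85 high; origin under it.
- bottle: Bystander, to be left alone: amber bottle, 62 mm wide, 150 high; origin under it.
- beaker: Bystander, to be left alone: open glass beaker, 66 mm wide, 60 high; origin under it.
- dishes: Bystander, to be left alone: stack of Petri dishes, 90 mm wide, 44 high; origin under it.
- pipette: Bystander, to be left alone: white pipette lying, 210 mm long; origin under it.
- tube_rack: Bystander, to be left alone: grey open tube rack 100 x 60 x 50 mm; origin under it.
- spatula: Bystander, to be left alone: steel spatula lying, 170 mm long; origin under it.
Not all that is in view belongs to the job. Leave any green look-alike of the slide_box alone.

How it is judged:
At the end, for the whole second after the job is handed in: Loose box home on the lower box: underside 50 to 55 mm over the carrier's origin (53 home, 60 on the lugs), within 11.5 mm along and 4 mm across, aligned to 0.06 rad, tilt under 0.04 rad, at rest; foot on its lid (centre 47 to 55 mm over its underside, 38 to 78 mm from its centre) (x of slide_box in the frame of carrier between -0.0115 and 0.0115 m and y of slide_box in the frame of carrier between -0.004 and 0.004 m and z of slide_box in the frame of carrier between 0.05 and 0.055 m and z of foot in the frame of slide_box between 0.047 and 0.055 m and x of foot in the frame of slide_box between 0.038 and 0.078 m and angle between the x axis of slide_box and the x axis of carrier, either way round below 0.06 rad and angle between slide_box's own z axis and vertical below 0.04 rad and linear speed of slide_box below 0.01 m/s); the robot touches nothing.
It fails at once if a bystander is moved by more than 30 mm (distance of any of jar, bottle, beaker, dishes, pipette, tube_rack, spatula from where it was at the start of the episode above 0.03 m).
It fails at once if the loose box is tipped by more than 0.6 rad (about 35 degrees) (angle between slide_box's own z axis and vertical above 0.6 rad).
It also fails if it takes over 64 s, if anything falls off the work surface, if the arm or the gripper's body presses on something with over 40 N, if the wrist force passes 120 N, or if a joint passes its speed limit or range.

## Working session

There is one attempt and no reset: what is moved stays moved. The work goes in short steps, Python scripts to look and compute and a tool call to move; the robot and the scene stay as the last step left them, time stands still between calls to the robot, and variables do not carry over. Pictures are saved under pics/ and viewed, at most 10 in all, crops included, and the job is handed in when it is done.

```bash
mkdir -p pics; python3 - <<'E'
from workcell import env, viewer, nets
import cv2,numpy as np
ims=[]
for n in ["scene","top"]:
    p=viewer.read_camera(n); ims.append(p["image"])
    print(n,p["K"].tolist(),np.round(p["D"],3),np.round(p["R"],3).tolist(),np.round(p["t"],3))
    for l in ["slide_box","carrier","holddown","ramp"]:
        for d in nets.outline_of(l,p): print(n,l,round(d["confidence"],2),np.round(d["box"]),d["region"].sum())
    cv2.imwrite(f"pics/{n}0.png",cv2.resize(p["image"][:,:,::-1],(800,600)))
s=env.get_state();print(s)
E
```

```text
scene [[351.80748863216104, 0.0, 253.98912132901702], [0.0, 351.80748863216104, 195.11552851479226], [0.0, 0.0, 1.0]] [-0.05  0.    0.    0.    0.  ] [[-0.774, 0.634, -0.006], [0.444, 0.535, -0.719], [-0.452, -0.559, -0.695]] [ 0.487 -0.101  1.178]
scene slide_box 0.73 [216. 160. 246. 204.] 931
scene slide_box 0.67 [280. 146. 298. 187.] 764
scene slide_box 0.49 [141. 209. 185. 231.] 329
scene carrier 0.81 [264. 241. 365. 311.] 1948
scene carrier 0.41 [212. 133. 241. 165.] 595
scene holddown 0.71 [311. 238. 354. 274.] 265
scene ramp 0.56 [313. 239. 357. 272.] 265
top [[463.7994638856618, 0.0, 258.85184137897096], [0.0, 463.7994638856618, 198.388500877808], [0.0, 0.0, 1.0]] [-0.037  0.     0.     0.     0.   ] [[-0.012, -1.0, 0.005], [-0.993, 0.012, -0.117], [0.117, -0.007, -0.993]] [-0.09   0.529  1.191]
top slide_box 0.92 [298. 180. 357. 238.] 1512
top slide_box 0.66 [278. 256. 333. 313.] 1407
top carrier 0.58 [133. 169. 232. 230.] 1656
top holddown 0.6 [139. 189. 177. 206.] 171
top ramp 0.78 [141. 190. 181. 210.] 209
{'clock': 0.5, 'joint_pos': array([-1.48858997e+00,  3.13227891e-01,  4.60330535e-02,  1.30357855e+00,
       -2.25379281e-05,  1.43120228e+00]), 'qvel': array([-5.87697274e-04, -2.04026055e-05,  1.52630393e-04, -2.27644028e-04,
        1.23895808e-05, -2.45346820e-03]), 'tau': array([-8.09819812e-04, -4.79990995e+01,  2.98539215e+01,  1.80726634e-03,
       -5.26615986e-05, -3.28823859e-06]), 'tcp_pos': array([ 0.12648074, -0.56093347,  0.23127987]), 'orientation': array([ 1.11430388e-05,  9.93856873e-01,  1.10673016e-01, -1.15934291e-05]), 'wrist_force': array([-0.45611932,  0.12599115, -0.04367016]), 'ft_torque': array([ 0.00715065, -0.00640211, -0.0198292 ]), 'grip_force': 0.0, 'finger_gap': 0.08526333554985116}
```

View pics/top0.png

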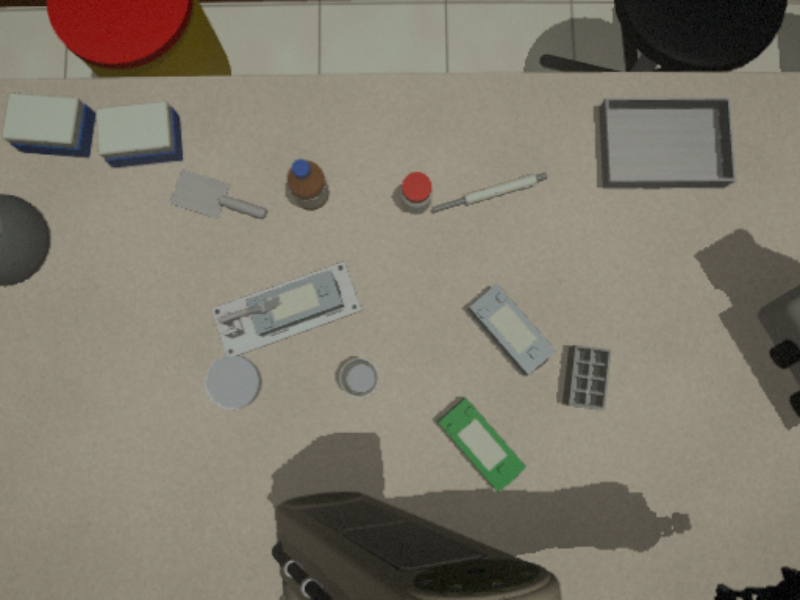

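View pics/scene0.png

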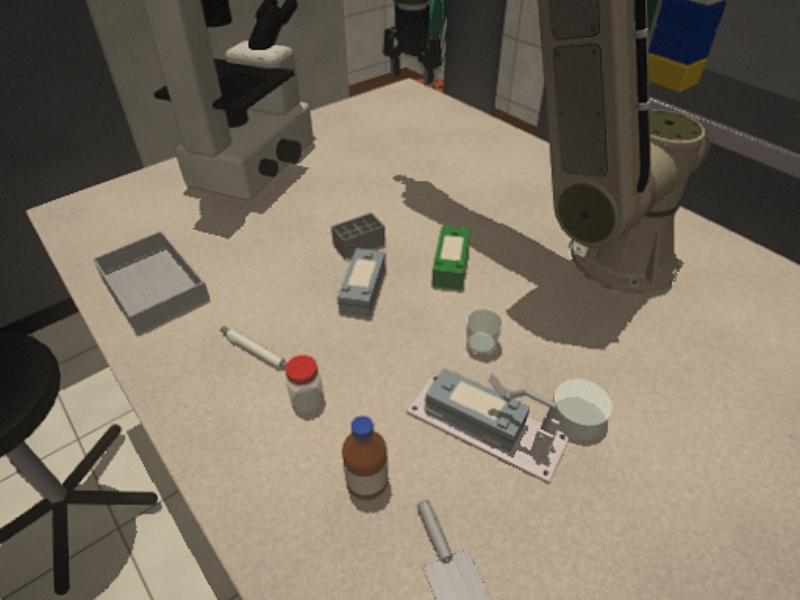

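The top view (800x600) shows the loose grey-blue box at about (511,330), the green look-alike at (480,445), and the carrier with the lower box at (287,308), its post at the left end by the Petri dishes. The scene view agrees. Next I'll get rough positions and the wrist camera's geometry.

```bash
cat > h.py <<'E'
from workcell import env, viewer, nets
import cv2,numpy as np
from scipy.spatial.transform import Rotation as Ro
def ray(p,uv):
    uv=cv2.undistortPoints(np.array(uv,float).reshape(-1,1,2),p["K"],np.array(p["D"])).reshape(-1,2)
    d=np.c_[uv,np.ones(len(uv))]@p["R"]; c=-p["R"].T@p["t"]
    return c,d/np.linalg.norm(d,axis=1)[:,None]
def atz(p,uv,z):
    c,d=ray(p,uv); return c+d*((z-c[2])/d[:,2])[:,None]
def proj(p,X):
    X=np.array(X,float).reshape(-1,3)
    return cv2.projectPoints(X,cv2.Rodrigues(p["R"])[0],p["t"],p["K"],np.array(p["D"]))[0].reshape(-1,2)
def tri(ps,uvs):  # least squares ray intersection
    A=np.zeros((3,3));b=np.zeros(3)
    for p,uv in zip(ps,uvs):
        c,d=ray(p,uv);d=d[0];M=np.eye(3)-np.outer(d,d);A+=M;b+=M@c
    return np.linalg.solve(A,b)
def tool():
    s=env.get_state();q=s["orientation"]
    return s["tcp_pos"],Ro.from_quat(np.r_[q[1:],q[0]]).as_matrix()
E
python3 - <<'E'
from h import *
p=viewer.read_camera("top")
for l,z in [("slide_box",.045),("carrier",.01)]:
    for d in nets.outline_of(l,p):
        ys,xs=np.nonzero(d["region"]); w=atz(p,np.c_[xs,ys],z)[:,:2]
        r=cv2.minAreaRect((w*1000).astype(np.float32)); print(l,d["confidence"],r,w.mean(0))
w=viewer.read_camera("wrist");T,R=tool()
print("top pts pair?",atz(p,[[306,193],[339,233]],.045))
c=-w["R"].T@w["t"];print("cam in tool",R.T@(c-T),"\n",np.round(w["R"]@R,3),w["K"][0,0]); print(R)
E
```

```text
slide_box 0.96 ((491.4045715332031, -271.0904235839844), (153.45274353027344, 68.32865142822266), 39.79252243041992) [ 0.49127417 -0.27123392]
slide_box 0.87 ((304.454833984375, -216.17759704589844), (158.12400817871094, 65.37442016601562), 40.82158279418945) [ 0.30368249 -0.21683635]
slide_box 0.56 ((745.3419189453125, 66.24542999267578), (85.58760833740234, 64.07940673828125), 0.09364654123783112) [0.7445693  0.06581377]
carrier 0.9 ((533.9221801757812, 107.79660034179688), (91.99239349365234, 243.32388305664062), 19.774057388305664) [0.52180099 0.12454562]
top pts pair? [[ 0.53911801 -0.21913296  0.045     ]
 [ 0.43377495 -0.30218644  0.045     ]]
cam in tool [ 0.06762732  0.00113836 -0.14325646] 
 [[ 0.     1.    -0.001]
 [-0.963  0.    -0.271]
 [-0.271  0.001  0.963]] 295.8436228111575
[[ 9.75510484e-01  2.19952937e-01  3.37203676e-05]
 [ 2.19952939e-01 -9.75510477e-01 -1.18941803e-04]
 [ 6.73297299e-06  1.23445870e-04 -9.99999992e-01]]
```

Units first: shifts go in shares of 750 mm and turns go in shares of pi rad. So 0.42 m / 0.75 = 0.56, 0.33 m / 0.75 = 0.44, -0.473 rad / 3.1416 = -0.1506.

>>> move_tool([
  {"dx": 0.0733,"dy": -0.036,"az": -0.0318},
  {"dx": 0.1467,"dy": -0.072,"az": -0.0637},
  {"dx": 0.22,"dy": -0.1067,"az": -0.0955},
  {"dx": 0.2933,"dy": -0.1427,"az": -0.1273},
  {"dx": 0.3667,"dy": -0.1787,"az": -0.1506},
  {"dx": 0.44,"dy": -0.2133,"az": -0.1506},
  {"dx": 0.5067,"dy": -0.2467,"az": -0.1506},
  {"dx": 0.56,"dy": -0.2707,"az": -0.1506},
], finger_gap=0.085)

```text
clock: 1.7
tcp_pos: [0.4931, -0.2688, 0.2315]
orientation: [0.0, 0.94, 0.341, 0.0]
wrist_force: [-0.6, -1.2, -0.8]
finger_gap: 0.0854
grip_force: 0.0
```

```bash
python3 - <<'E'
from h import *
p=viewer.read_camera("wrist");t=viewer.read_camera("top")
print(tool())
cv2.imwrite("pics/w1.png",cv2.resize(p["image"][:,:,::-1],(800,600)))
for d in nets.outline_of("slide_box",p):
    ys,xs=np.nonzero(d["region"]); w=atz(p,np.c_[xs,ys],.045)[:,:2]
    print(d["confidence"],cv2.minAreaRect((w*1000).astype(np.float32)),d["box"])
E
```

```text
(array([ 0.49439376, -0.267775  ,  0.2311642 ]), array([[ 7.64693346e-01,  6.44393282e-01,  1.17669982e-03],
       [ 6.44393288e-01, -7.64694129e-01,  4.24463555e-04],
       [ 1.17333691e-03,  4.33673010e-04, -9.99999218e-01]]))
0.98 ((491.86920166015625, -276.88873291015625), (150.67568969726562, 64.17320251464844), 39.94398498535156) [230.9, 105.4, 288.6, 237.0]
```

View pics/w1.png

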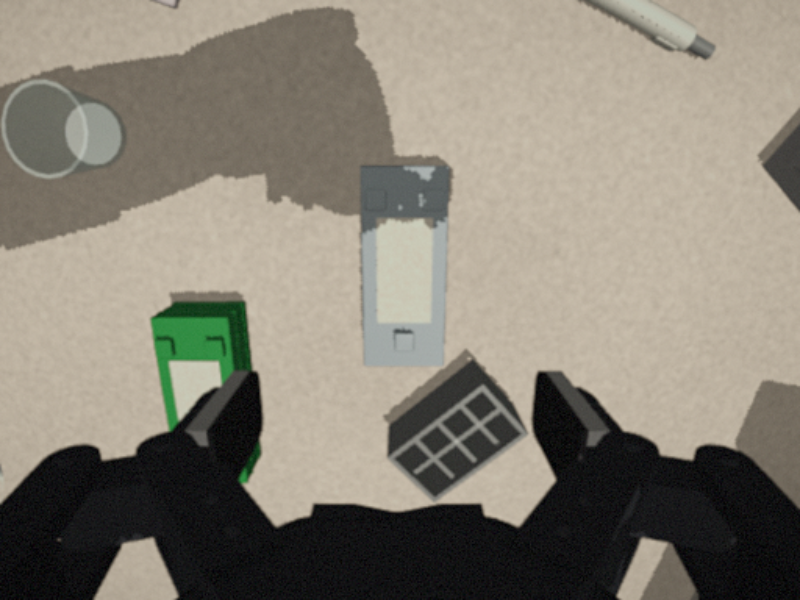

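```bash
cat >> h.py <<'E'
def label(p,region):
    """creamy label inside a box outline -> centroid px, minAreaRect"""
    im=p["image"].astype(int); r=cv2.erode(region.astype(np.uint8),np.ones((3,3)),iterations=2)>0
    m=(r&(im[:,:,0]-im[:,:,2]>8)).astype(np.uint8)
    n,l,st,c=cv2.connectedComponentsWithStats(m); i=1+st[1:,4].argmax()
    ys,xs=np.nonzero(l==i); return c[i],np.c_[xs,ys],st[i,4]
E
python3 - <<'E'
from h import *
p=viewer.read_camera("wrist");t=viewer.read_camera("top")
dw=nets.outline_of("slide_box",p)[0]
cand=nets.outline_of("slide_box",t); dt=min(cand,key=lambda d:abs(d["box"][0]-298))
lw,lt=label(p,dw["region"]),label(t,dt["region"])
print(lw[0],lw[2],lt[0],lt[2]); X=tri([p,t],[lw[0],lt[0]]);print("label centre",X)
print([np.linalg.norm(proj(q,X)[0]-u) for q,u in((p,lw[0]),(t,lt[0]))])
print(cv2.minAreaRect((atz(p,lw[1],.045)[:,:2]*1000).astype(np.float32)))
s=.64
W=atz(p,np.array([[361,166],[450,166],[443,366],[364,366]])*s,.045);print(W,W.mean(0))
a=W[[0,1]].mean(0)-W[[2,3]].mean(0);print("yaw",np.degrees(np.arctan2(a[1],a[0])),np.linalg.norm(a))
c=X[:2];y=np.radians(39.9);B=np.array([[np.cos(y),np.sin(y)],[-np.sin(y),np.cos(y)]])
print("rack in box frame",((atz(p,np.array([[470,352],[388,440],[525,432],[485,384],[390,450]])*s,.05)[:,:2]-c)@B.T))
E
```

```text
[121.97799175 241.98486933] 727 [320.33035714 201.69642857] 112
label centre [ 0.48889319 -0.22083917  0.29349009]
[np.float64(0.9032043220495054), np.float64(0.1333920483162352)]
((313.9459228515625, -211.4063262939453), (48.68074035644531, 41.55094909667969), 40.25623321533203)
[[ 0.5301493  -0.20641524  0.045     ]
 [ 0.56968935 -0.25337382  0.045     ]
 [ 0.45476965 -0.34877213  0.045     ]
 [ 0.41543746 -0.30192444  0.045     ]] [ 0.49251144 -0.27762141  0.045     ]
yaw 39.738931257864266 0.1493120219603593
rack in box frame [[-0.09450126 -0.09580654]
 [-0.17097779 -0.03355708]
 [-0.16409207 -0.14388312]
 [-0.12120733 -0.10878959]
 [-0.18035622 -0.03514792]]
```

```bash
python3 - <<'E'
from h import *
p=viewer.read_camera("wrist");t=viewer.read_camera("top");s=.64
pick=lambda im,u:min(nets.outline_of("slide_box",im),key=lambda d:np.hypot(*(np.add(d["box"][:2],d["box"][2:])/2-u)))
dw=pick(p,(259,171));dt=pick(t,(327,211))
lw,lt=label(p,dw["region"]),label(t,dt["region"])
print(lw[0],lw[2],lt[0],lt[2])
for uw in (lw[0],(258.7,173.6)):
    for ut in (lt[0],):
        X=tri([p,t],[uw,ut]);print("label centre",X,[np.linalg.norm(proj(q,X)[0]-u) for q,u in((p,uw),(t,ut))])
print(atz(p,lw[0],.045),atz(t,lt[0],.045))
print(cv2.minAreaRect((atz(p,lw[1],.045)[:,:2]*1000).astype(np.float32)))
c=np.array([.4925,-.2773]);y=np.radians(39.9);B=np.array([[np.cos(y),np.sin(y)],[-np.sin(y),np.cos(y)]])
print("rack in box frame",((atz(p,np.array([[470,352],[388,440],[525,432],[485,384],[390,450]])*s,.05)[:,:2]-c)@B.T))
E
```

```text
[258.11134021 169.11463918] 2425 [320.43478261 201.68695652] 115
label centre [ 0.50677253 -0.25384555  0.13063223] [np.float64(11.428367889198414), np.float64(3.9660806632705117)]
label centre [ 0.50582819 -0.25330277  0.14393139] [np.float64(13.726026861539548), np.float64(4.572561731141286)]
[[ 0.49394769 -0.27569202  0.045     ]] [[ 0.51586069 -0.25626008  0.045     ]]
((492.7034912109375, -276.6850280761719), (77.69159698486328, 40.719886779785156), 39.7647705078125)
rack in box frame [[-0.06453638 -0.0501999 ]
 [-0.14074469  0.0124989 ]
 [-0.13443674 -0.09794009]
 [-0.09133165 -0.06304989]
 [-0.15013972  0.01095702]]
```

In the tool's units: 0.091 m / 0.75 = 0.1213, 0.0056 m / 0.75 = 0.0075, 0.006 rad / 3.1416 = 0.0019.

```bash
cat > m.py <<'E'
from h import *
import pickle,sys
p=viewer.read_camera("wrist");T,R=tool();np.set_printoptions(suppress=True,precision=4)
d=min(nets.outline_of("slide_box",p),key=lambda d:abs(np.add(d["box"][0],d["box"][2])/2-256))
l=label(p,d["region"]); r=cv2.minAreaRect(l[1].astype(np.float32)); uv=np.array(r[0])
print(T,R[:,0],uv,r[1],r[2],d["box"])
print("at .045",atz(p,uv,.045))
q=dict(K=p["K"],D=p["D"],R=p["R"],t=p["t"],uv=uv)
try:
    o=pickle.load(open("o.pkl","rb"));X=tri([o,q],[o["uv"],uv]);print("tri",X,[proj(a,X)[0]-a["uv"] for a in(o,q)])
except FileNotFoundError: pass
pickle.dump(q,open("o.pkl","wb"))
W=(atz(p,l[1],.045)[:,:2]*1000).astype(np.float32);print(cv2.minAreaRect(W))
E
python3 m.py
```

```text
[ 0.491  -0.2712  0.2314] [ 0.7691  0.6391 -0.0001] [258.  169.5] (67.0, 36.0) 90.0 [229.5, 103.3, 286.0, 234.4]
at .045 [[ 0.4937 -0.276   0.045 ]]
((492.7339172363281, -276.60260009765625), (77.71704864501953, 40.60807800292969), 39.70669174194336)
```

>>> move_tool([
  {"dx": -0.02,"dy": 0.004,"dz": 0.06,"az": 0.0019},
  {"dx": -0.0467,"dy": 0.0075,"dz": 0.1213,"az": 0.0019},
  {"dx": -0.0467,"dy": 0.0075,"dz": 0.1213,"az": 0.0019},
])

```text
clock: 2.72
tcp_pos: [0.465, -0.296, 0.1368]
orientation: [-0.003, 0.942, 0.337, -0.002]
wrist_force: [-0.5, 0.2, -0.2]
finger_gap: 0.085
grip_force: 0.0
```

```bash
python3 m.py
```

```text
[ 0.4669 -0.2968  0.1393] [ 0.773   0.6344 -0.0004] [257. 149.] (98.0, 52.0) 90.0 [215.1, 49.0, 299.3, 239.1]
at .045 [[ 0.4938 -0.2755  0.045 ]]
tri [ 0.4945 -0.2751  0.0509] [array([-0.0948,  0.0172]), array([ 0.1362, -0.0257])]
((492.69671630859375, -276.7170715332031), (78.50603485107422, 40.71593475341797), 39.785701751708984)
```

In the tool's units: 0.13 m / 0.75 = 0.1733, 0.115 m / 0.75 = 0.1533, -0.005 rad / 3.1416 = -0.0016.

>>> move_tool([
  {"dx": 0.0053,"dy": 0.0013,"dz": 0.06,"az": -0.0016},
  {"dx": 0.0053,"dy": 0.0013,"dz": 0.12,"az": -0.0016},
  {"dx": 0.0053,"dy": 0.0013,"dz": 0.1533,"az": -0.0016},
  {"dx": 0.0053,"dy": 0.0013,"dz": 0.1733,"az": -0.0016},
  {"dx": 0.0053,"dy": 0.0013,"dz": 0.1733,"az": -0.0016},
])

```text
clock: 3.45
tcp_pos: [0.4728, -0.2957, 0.0109]
orientation: [0.0, 0.94, 0.34, 0.0]
wrist_force: [0.1, 0.4, -0.1]
finger_gap: 0.0849
grip_force: 0.0
```

>>> move_tool([
  {},
  {},
  {},
  {},
  {},
  {},
], finger_gap=0.04, clamp_n=90)

```text
clock: 4.2
tcp_pos: [0.4731, -0.2963, 0.0124]
orientation: [0.001, 0.94, 0.34, 0.001]
wrist_force: [-1.6, 1.8, 6.0]
finger_gap: 0.0607
grip_force: 98.9
```

In the tool's units: -0.23 m / 0.75 = -0.3067, -0.19 m / 0.75 = -0.2533.

>>> move_tool([
  {"dz": -0.04},
  {"dz": -0.1067},
  {"dz": -0.1867},
  {"dz": -0.2533},
  {"dz": -0.3067},
  {"dz": -0.3067},
])

```text
clock: 4.95
tcp_pos: [0.4736, -0.2969, 0.2445]
orientation: [0.004, 0.94, 0.34, 0.002]
wrist_force: [0.2, -0.8, -2.6]
finger_gap: 0.0607
grip_force: 99.0
```

>>> move_tool([
  {"dx": 0.0267,"dy": -0.04,"az": -0.0477},
  {"dx": 0.06,"dy": -0.1,"az": -0.1019},
  {"dx": 0.1,"dy": -0.16,"az": -0.1592},
  {"dx": 0.1333,"dy": -0.22,"az": -0.2165},
  {"dx": 0.1733,"dy": -0.28,"az": -0.2737},
  {"dx": 0.2067,"dy": -0.3333,"az": -0.331},
  {"dx": 0.2333,"dy": -0.38,"az": -0.3756},
  {"dx": 0.252,"dy": -0.408,"az": -0.3883},
])

```text
clock: 5.95
tcp_pos: [0.4198, 0.0624, 0.2387]
orientation: [-0.001, 0.575, 0.818, -0.001]
wrist_force: [0.3, -0.6, -3.1]
finger_gap: 0.0606
grip_force: 98.7
```

>>> move_tool([
  {},
  {},
])

```text
clock: 6.2
tcp_pos: [0.4212, 0.0603, 0.2393]
orientation: [-0.0, 0.576, 0.817, -0.001]
wrist_force: [0.2, -0.9, -3.0]
finger_gap: 0.0607
grip_force: 98.7
```

```bash
python3 - <<'E'
from h import *
print(tool())
p=viewer.read_camera("wrist");cv2.imwrite("pics/w2.png",cv2.resize(p["image"][:,:,::-1],(800,600)))
for l in ("slide_box","carrier","holddown"):
  for d in nets.outline_of(l,p): print(l,d["confidence"],d["box"])
E
```

```text
(array([0.42117533, 0.06027288, 0.23933501]), array([[-3.35919000e-01,  9.41889921e-01, -1.34218118e-03],
       [ 9.41890877e-01,  3.35918611e-01, -5.12362082e-04],
       [-3.17250430e-05, -1.43630037e-03, -9.99998968e-01]]))
slide_box 0.76 [75.6, 325.9, 139.7, 337.8]
slide_box 0.58 [162.4, 2.3, 340.7, 330.8]
carrier 0.92 [338.1, 55.5, 400.1, 248.7]
holddown 0.89 [372.7, 71.9, 406.4, 188.6]
```

View pics/w2.png

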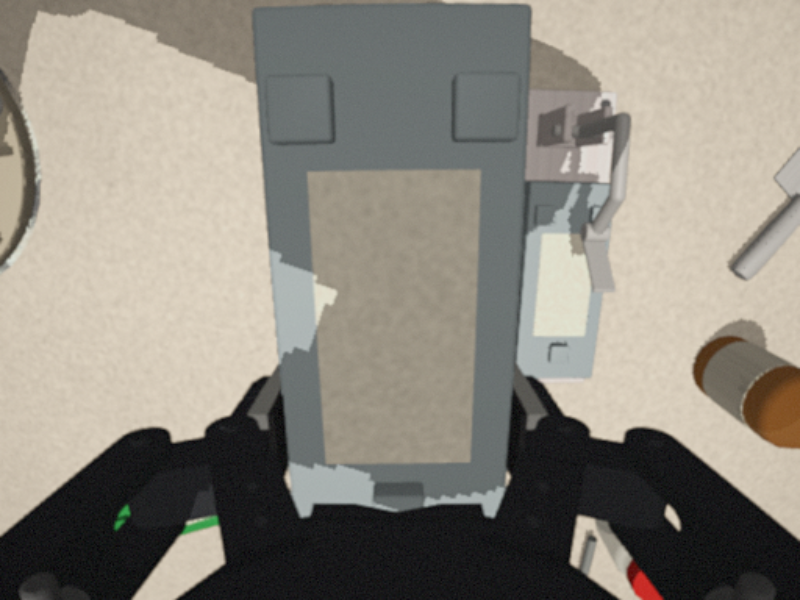

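The wrist view shows the held box with its lug pair ahead at (300,109) and (487,106). The lower box is at the right, its label corners at (541,234), (590,236), (585,337) and (533,334), and its pair towards the post. I'll step aside for an unobstructed view.

In the tool's units: -0.045 m / 0.75 = -0.06, -0.025 m / 0.75 = -0.0333.

>>> move_tool([
  {"dy": -0.0333},
  {"dy": -0.06},
  {"dy": -0.06},
  {"dy": -0.06},
])

```text
clock: 6.9
tcp_pos: [0.3801, 0.0452, 0.2405]
orientation: [0.001, 0.576, 0.817, 0.0]
wrist_force: [-1.2, -0.2, -3.3]
finger_gap: 0.0606
grip_force: 98.8
```

```bash
python3 - <<'E'
from h import *
import pickle
print(tool())
p=viewer.read_camera("wrist");pickle.dump(p,open("w3.pkl","wb"))
print(p["image"].shape)
c=p["image"][40:260,300:480,::-1];cv2.imwrite("pics/w3.png",cv2.resize(c,(490,600),interpolation=cv2.INTER_CUBIC))
E
```

```text
(array([0.38005683, 0.04518544, 0.24047841]), array([[-3.35344194e-01,  9.42094755e-01,  1.32049662e-03],
       [ 9.42095542e-01,  3.35344575e-01, -7.23282898e-05],
       [-5.10961480e-04,  1.21977911e-03, -9.99999126e-01]]))
(384, 512, 3)
```

View pics/w3.png

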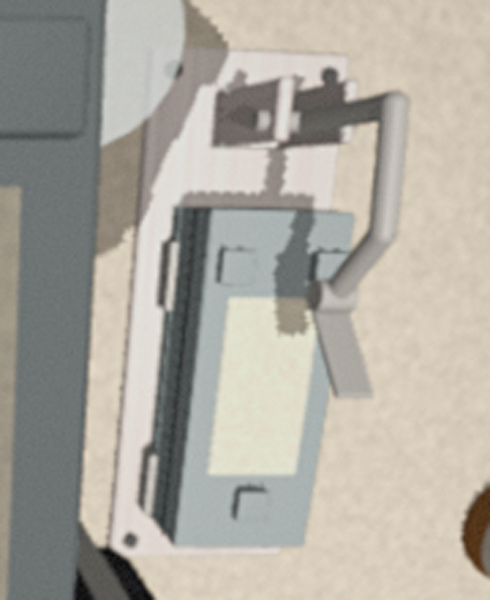

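```bash
cat > fit.py <<'E'
from h import *
import pickle
from scipy.optimize import least_squares
np.set_printoptions(suppress=True,precision=4)
p=pickle.load(open("w3.pkl","rb"))
cr=lambda a:np.array(a,float)/[2.722,2.727]+[300,40]-0.3
def model(v,M):  # x,y,z,yaw
    R=Ro.from_euler("z",v[3]).as_matrix(); return M@R.T+v[:3]
def fit(p,M,uv,v0,label_rows=None,fixz=None):
    def f(v):
        m=M.copy()
        if label_rows is not None: m[label_rows,:2]*=v[4:6]
        w=np.r_[v[:2],v[2] if fixz is None else fixz,v[3]]
        return (proj(p,model(w,m))-uv).ravel()
    r=least_squares(f,v0,x_scale=.01,loss="soft_l1");return r.x,r.fun.reshape(-1,2)
h=45e-3;L=[[1,1,h],[1,-1,h],[-1,-1,h],[-1,1,h]]
lug=[[.052,.02,.052],[-.052,0,.052]]
# lower box: +x to post; image right = tool +y = carrier -y
M=np.array([[.075,.031,h],[.075,-.031,h],[-.075,.031,h],[-.075,-.031,h]]+lug+L)
uv=cr([[212,207],[354,212],[176,545],[303,545],[238,266],[253,503],[225,296],[315,300],[294,475],[207,474]])
for fz in (None,.008):
    low,res=fit(p,M,uv,[.54,.08,.008,1.916,.038,.02],slice(6,10),fz);print("low",low,"\n",np.round(res.T,1))
# held box, seen in w2 (800x600); camera pose of w3 used, held box fixed in camera
Mh=np.array([[.075,.031,h],[.075,-.031,h],[.052,.02,.052],[.052,-.02,.052]]+L)
uh=np.array([[254,10],[530,7],[300,109],[487,106],[307,171],[480,169],[472,462],[326,463]],float)*.64-.3
T,R=tool()
held,res=fit(p,Mh,uh,[T[0]-.01,T[1]+.03,.23,1.916,.038,.02],slice(4,8));print("held",held,"\n",np.round(res.T,1))
d=held[:3]-T;print("held in tool",R.T@d,"yaw diff",held[3]-np.arctan2(R[1,0],R[0,0]))
# plate corners z=.008
P=atz(p,cr([[151,50],[346,56],[110,550]]),.008);u=np.array([np.cos(low[3]),np.sin(low[3])]);v=np.array([-u[1],u[0]])
E=(P[:,:2]-low[:2]);print("plate corners in low frame",np.c_[E@u,E@v])
print("u,v",u,v)
D=low[:2]-held[:2];print("held->low along,across",D@u,D@v,"dyaw",low[3]-held[3],"dz",low[2]-held[2])
E
python3 fit.py
```

```text
low [0.5426 0.0866 0.0051 1.9106 0.0394 0.0201] 
 [[-0.6  0.1 -0.8  0.3 -0.1  0.   0.8  1.2 -0.4 -0.2]
 [ 0.6  0.1  0.4 -0.2  0.5  0.6 -0.  -1.  -1.  -0.5]]
low [ 0.541   0.0867 -0.0037  1.9113  0.0391  0.0199] 
 [[-0.8  0.3 -1.   0.4 -0.2  0.   0.7  1.2 -0.4 -0.2]
 [ 0.2 -0.4  0.9  0.4  0.2  1.1  0.  -1.  -0.9 -0.4]]
held [0.3694 0.071  0.227  1.9263 0.0397 0.0205] 
 [[-1.4  1.5 -0.  -0.3  0.1  0.9 -0.8  0.1]
 [-0.  -0.8  2.1  2.3 -0.2 -0.5 -0.8 -0.3]]
held in tool [ 0.0278 -0.0015  0.0134] yaw diff 0.01314163339686969
plate corners in low frame [[ 0.1416  0.0453]
 [ 0.1423 -0.0448]
 [-0.0975  0.0456]]
u,v [-0.3339  0.9426] [-0.9426 -0.3339]
held->low along,across -0.04250413914283877 -0.166996541993809 dyaw -0.014998525937673923 dz -0.2306344178106407
```

```bash
python3 - <<'E'
from h import *
t=viewer.read_camera("top");c=np.array([.541,.0867]);u=np.array([-.3339,.9426]);v=np.array([-u[1],u[0]])
for n,px,z in (("jar",(416,187),.085),("beaker",(358,377),.05),("bottle",(306,180),.1),("dishes",(233,382),.044),("pip end",(433,210),.01)):
    e=atz(t,np.array(px)*.64,z)[0,:2]-c;print(n,e@u,e@v)
E
```

```text
jar -0.25363314163468403 -0.10570816234609066
beaker -0.05704093284471533 0.15298311090798658
bottle -0.08786564490728505 -0.17437838081167792
dishes 0.13989033116517285 0.08936345209550697
pip end -0.27629101500329656 -0.07682346580226447
```

In the tool's units: 0.167 m / 0.75 = 0.2227, -0.1375 m / 0.75 = -0.1833, 0.008 rad / 3.1416 = 0.0025.

>>> move_tool([
  {"dx": -0.0533,"dy": 0.0267,"az": 0.0025},
  {"dx": -0.1067,"dy": 0.08,"az": 0.0025},
  {"dx": -0.1467,"dy": 0.14,"az": 0.0025},
  {"dx": -0.1833,"dy": 0.1933,"az": 0.0025},
  {"dx": -0.1833,"dy": 0.2227,"az": 0.0025},
  {"dx": -0.1833,"dy": 0.2227,"az": 0.0025},
])

```text
clock: 7.75
tcp_pos: [0.5843, -0.0277, 0.2387]
orientation: [-0.001, 0.579, 0.815, -0.0]
wrist_force: [0.2, -0.1, -3.7]
finger_gap: 0.0605
grip_force: 99.0
```

>>> move_tool([
  {"dz": 0.0533},
  {"dz": 0.12},
  {"dz": 0.1733},
  {"dz": 0.2067},
  {"dz": 0.214},
  {"dz": 0.214},
  {"dz": 0.214},
])

```text
clock: 8.62
tcp_pos: [0.5838, -0.028, 0.0814]
orientation: [0.001, 0.579, 0.815, 0.001]
wrist_force: [-1.0, -0.1, -2.8]
finger_gap: 0.0606
grip_force: 99.0
```

```bash
python3 - <<'E'
from h import *
T,R=tool();print(T,R[:,0],R[2])
p=viewer.read_camera("scene");cv2.imwrite("pics/s4.png",cv2.resize(p["image"][140:330,220:400,::-1],(568,600),interpolation=cv2.INTER_CUBIC))
E
```

```text
[ 0.58378796 -0.02803077  0.0814234 ] [-0.3288187   0.94439194 -0.00145971] [-0.00145971  0.00233023 -0.99999622]
```

View pics/s4.png

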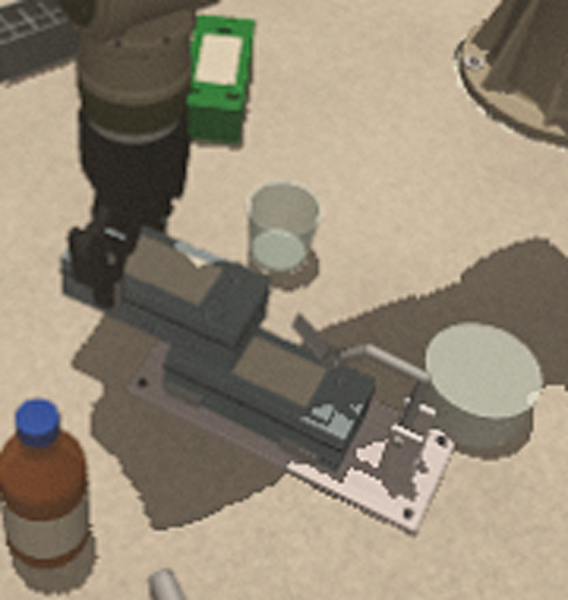

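The crop shows the held box behind the lower box and in line with it, its end at (255,300) still short of the ramp at (315,335). The side clearances to the bottle and beaker are good. I'll advance under the ramp.

In the tool's units: 0.035 m / 0.75 = 0.0467, 0.02 m / 0.75 = 0.0267.

>>> move_tool([
  {"dx": 0.0133,"dz": 0.002},
  {"dx": 0.0267,"dz": 0.002},
  {"dx": 0.04,"dz": 0.002},
  {"dx": 0.0467,"dz": 0.002},
  {"dx": 0.0467,"dz": 0.002},
])

```text
clock: 9.3
tcp_pos: [0.571, 0.0058, 0.0783]
orientation: [0.0, 0.579, 0.815, -0.0]
wrist_force: [-0.2, -0.3, -2.8]
finger_gap: 0.0603
grip_force: 99.0
```

>>> move_tool([
  {"dx": 0.0133},
  {"dx": 0.0267},
  {"dx": 0.04},
  {"dx": 0.0467},
  {"dx": 0.0467},
])

```text
clock: 9.93
tcp_pos: [0.5601, 0.0381, 0.0786]
orientation: [0.001, 0.579, 0.815, -0.0]
wrist_force: [2.2, -4.3, -4.1]
finger_gap: 0.0606
grip_force: 99.0
```

```bash
python3 -c "
from h import *
print(tool())"
```

```text
(array([0.5601429 , 0.03810687, 0.07856015]), array([[-3.28728450e-01,  9.44423682e-01,  1.23095115e-03],
       [ 9.44422239e-01,  3.28730231e-01, -1.75223445e-03],
       [-2.05950256e-03,  5.86528326e-04, -9.99997707e-01]]))
```

In the tool's units: 0.022 m / 0.75 = 0.0293, 0.016 m / 0.75 = 0.0213.

>>> move_tool([
  {"dx": 0.0107},
  {"dx": 0.0213},
  {"dx": 0.0293},
  {"dx": 0.0293},
])

```text
clock: 10.42
tcp_pos: [0.5514, 0.0598, 0.0775]
orientation: [-0.001, 0.579, 0.815, -0.0]
wrist_force: [1.1, -0.5, -10.8]
finger_gap: 0.0607
grip_force: 99.0
```

>>> move_tool([
  {"dz": 0.0013},
  {"dz": 0.004},
  {"dz": 0.0067},
  {"dz": 0.008},
  {"dz": 0.008},
])

```text
clock: 11.05
tcp_pos: [0.5528, 0.0589, 0.0726]
orientation: [0.0, 0.579, 0.815, 0.0]
wrist_force: [0.6, -4.1, -4.8]
finger_gap: 0.0605
grip_force: 99.4
```

```bash
python3 -c "
from h import *
print(tool())
p=viewer.read_camera('top');cv2.imwrite('pics/t5.png',cv2.resize(p['image'][140:260,110:270,::-1],(800,600),interpolation=cv2.INTER_CUBIC))"
```

```text
(array([0.55280303, 0.05889744, 0.07261926]), array([[-3.28591696e-01,  9.44471822e-01,  6.89010092e-04],
       [ 9.44472008e-01,  3.28591857e-01, -1.30892798e-04],
       [-3.50027665e-04,  6.07740459e-04, -9.99999754e-01]]))
```

View pics/t5.png

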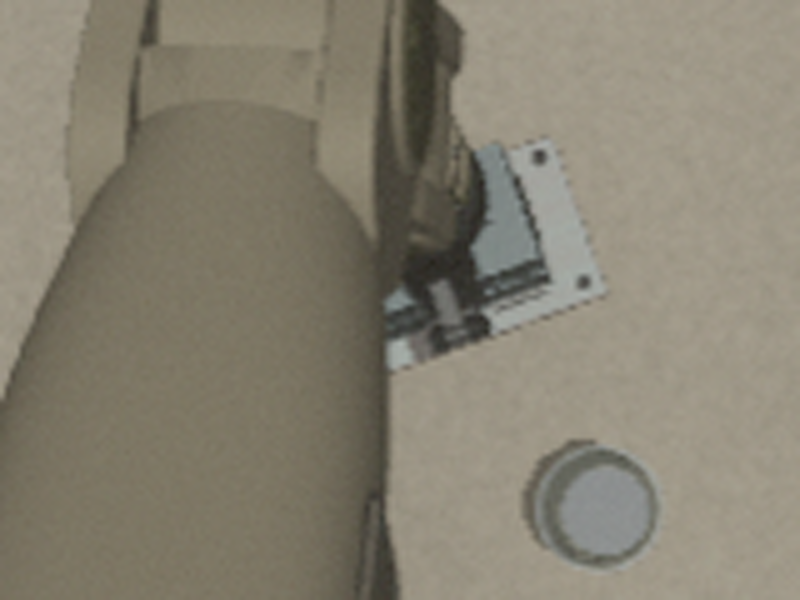

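The top crop shows only the free end of the stack, from (500,150) to (545,280), with the upper box square to the lower one; the arm hides the rest. The tool height and Fz say the box is resting on the lugs, so I'll sweep forward while pressing lightly.

In the tool's units: 0.0015 m / 0.75 = 0.002.

>>> move_tool([
  {"dz": 0.002},
  {"dz": 0.002},
])

```text
clock: 11.35
tcp_pos: [0.5527, 0.0594, 0.0707]
orientation: [0.0, 0.579, 0.815, 0.0]
wrist_force: [1.8, -1.6, -6.8]
finger_gap: 0.0606
grip_force: 99.4
```

>>> move_tool([
  {"dx": 0.0009},
  {"dx": 0.002},
  {"dx": 0.002},
])

```text
clock: 11.72
tcp_pos: [0.5519, 0.0606, 0.0706]
orientation: [-0.0, 0.579, 0.815, -0.0]
wrist_force: [1.2, -2.6, -6.8]
finger_gap: 0.0604
grip_force: 99.4
```

>>> move_tool([
  {"dx": 0.0009},
  {"dx": 0.002},
  {"dx": 0.002},
])

```text
clock: 12.1
tcp_pos: [0.5514, 0.0617, 0.0708]
orientation: [0.0, 0.579, 0.815, -0.0]
wrist_force: [0.6, -3.3, -6.2]
finger_gap: 0.0607
grip_force: 99.4
```

In the tool's units: 0.001 m / 0.75 = 0.0013.

>>> move_tool([
  {"dz": 0.0013},
  {"dz": 0.0013},
])

```text
clock: 12.35
tcp_pos: [0.5515, 0.0617, 0.0697]
orientation: [0.0, 0.579, 0.815, -0.0]
wrist_force: [1.3, -3.2, -7.0]
finger_gap: 0.0603
grip_force: 99.3
```

>>> move_tool([
  {"dz": 0.0013},
  {"dz": 0.0013},
])

```text
clock: 12.6
tcp_pos: [0.5516, 0.0618, 0.0688]
orientation: [0.0, 0.579, 0.815, -0.0]
wrist_force: [1.4, -4.0, -5.9]
finger_gap: 0.0606
grip_force: 99.3
```

```bash
python3 -c "
from h import *
print(tool())"
```

```text
(array([0.55164248, 0.06179753, 0.0687759 ]), array([[-3.28650488e-01,  9.44451582e-01,  2.57423830e-04],
       [ 9.44451574e-01,  3.28650543e-01, -2.11283355e-04],
       [-2.84149380e-04,  1.73685964e-04, -9.99999945e-01]]))
```

In the tool's units: 0.0015 m / 0.75 = 0.002.

>>> move_tool([
  {"dz": 0.002},
  {"dz": 0.002},
])

```text
clock: 12.85
tcp_pos: [0.5518, 0.0618, 0.0673]
orientation: [0.0, 0.579, 0.815, 0.0]
wrist_force: [1.7, -4.0, -5.7]
finger_gap: 0.0608
grip_force: 99.3
```

>>> move_tool([
  {"dz": 0.002},
  {"dz": 0.002},
])

```text
clock: 13.1
tcp_pos: [0.5518, 0.0618, 0.0659]
orientation: [0.0, 0.579, 0.815, 0.0]
wrist_force: [2.0, -3.8, -4.9]
finger_gap: 0.0605
grip_force: 99.7
```

```bash
python3 -c "
from h import *
print(env.get_state()['ft_torque'])
p=viewer.read_camera('scene');cv2.imwrite('pics/s6.png',cv2.resize(p['image'][190:320,250:390,::-1],(646,600),interpolation=cv2.INTER_CUBIC))"
```

```text
[-1.0440836  -0.46996238 -0.12792903]
```

View pics/s6.png

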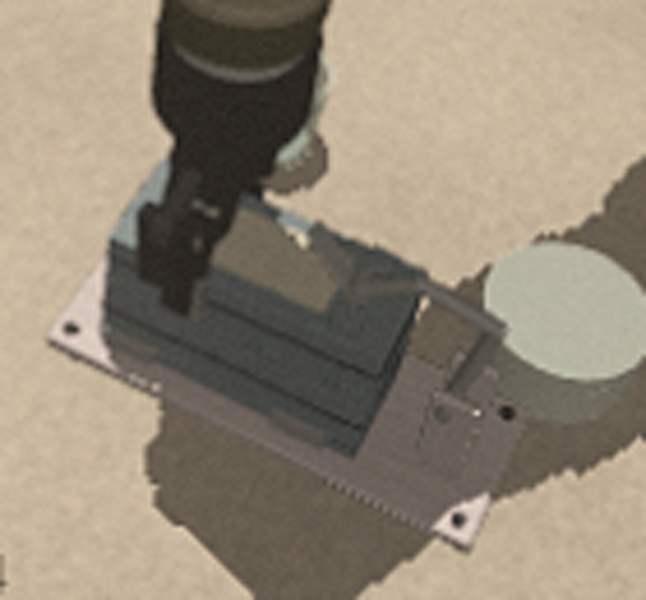

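Units first: shifts go in shares of 750 mm and turns go in shares of pi rad. So 0.001 m / 0.75 = 0.0013.

>>> move_tool([
  {"dz": 0.0013},
  {"dz": 0.0013},
])

```text
clock: 13.4
tcp_pos: [0.5519, 0.0617, 0.0655]
orientation: [0.0, 0.579, 0.815, 0.0]
wrist_force: [1.0, -5.4, -0.3]
finger_gap: 0.0603
grip_force: 100.1
```

>>> move_tool([
  {"dz": 0.0013},
  {"dz": 0.0013},
])

```text
clock: 13.65
tcp_pos: [0.5519, 0.0617, 0.0654]
orientation: [0.001, 0.579, 0.815, 0.0]
wrist_force: [-1.4, -6.3, 5.8]
finger_gap: 0.0603
grip_force: 100.8
```

```bash
python3 -c "
from h import *
print(tool()[0],env.get_state()['ft_torque'])"
```

```text
[0.55187744 0.06167312 0.06538169] [-1.0406112   0.33249007  0.01136491]
```

```bash
python3 -c "
from h import *
p=viewer.read_camera('wrist');cv2.imwrite('pics/w7.png',cv2.resize(p['image'][:,:,::-1],(800,600)))"
```

```text
(no output)
```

View pics/w7.png

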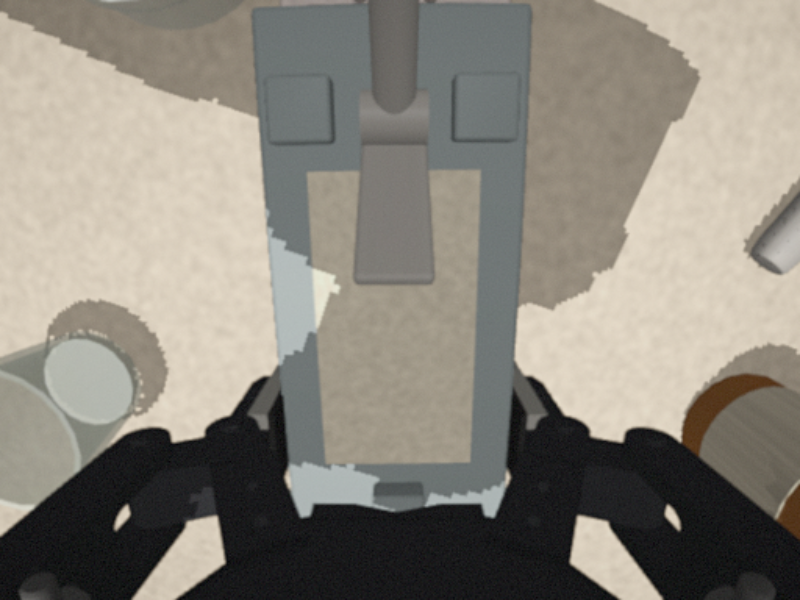

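The wrist view shows the foot between the lugs at (395,115) on the lid. The lugs are at the same pixels as before, so the box has not tipped in the grip. It is home; releasing.

>>> move_tool([
  {},
  {},
  {},
  {},
  {},
], finger_gap=0.085)

```text
clock: 14.32
tcp_pos: [0.5514, 0.062, 0.0637]
orientation: [-0.0, 0.579, 0.815, -0.0]
wrist_force: [-1.0, -1.0, -0.1]
finger_gap: 0.0855
grip_force: 0.0
```

>>> move_tool([
  {"dz": -0.0133},
  {"dz": -0.04},
  {"dz": -0.08},
  {"dz": -0.1467},
  {"dz": -0.2},
  {"dz": -0.2},
])

```text
clock: 15.08
tcp_pos: [0.5539, 0.0619, 0.2184]
orientation: [0.003, 0.579, 0.815, 0.002]
wrist_force: [1.0, -0.7, -0.4]
finger_gap: 0.0848
grip_force: 0.0
```

```bash
python3 -c "
from h import *
p=viewer.read_camera('wrist');cv2.imwrite('pics/w8.png',cv2.resize(p['image'][:,:,::-1],(640,480)))
p=viewer.read_camera('scene');cv2.imwrite('pics/s8.png',cv2.resize(p['image'][190:320,250:390,::-1],(646,600),interpolation=cv2.INTER_CUBIC))"
```

```text
(no output)
```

View pics/s8.png

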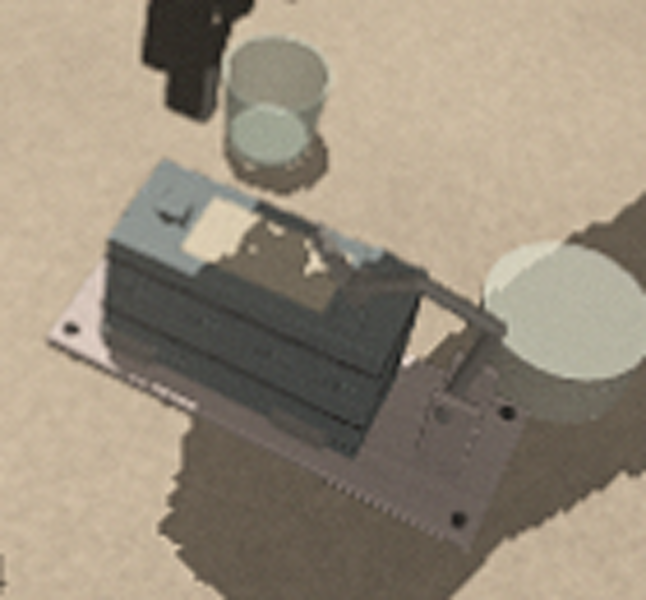

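The box sits flush and level on the lower one with an even seam, the foot is on the lid and the gripper is clear. Handing in.

>>> move_tool([
  {},
  {},
])

```text
clock: 15.42
tcp_pos: [0.5508, 0.0619, 0.2125]
orientation: [-0.001, 0.579, 0.815, -0.001]
wrist_force: [0.4, 0.7, -0.2]
finger_gap: 0.0852
grip_force: 0.0
```

```bash
python3 -c "
from workcell import env
print(env.hand_in())"
```

```text
the job is handed in; nothing more can be done
None
```

The loose box is stacked on the lower box and released. By tool height and camera it is fully home over the lugs with the hold-down foot on its lid, and I handed the job in at about 15 s; no verdict was returned.

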